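Close the bead rack: slide its cover bar across and turn the catch

TASK

Close the bead rack for carrying: push the yellow cover bar along its channel, over the three bead jars, until it lies flat across both wooden supports and is fully home against the end stop. Then turn the red catch behind the bar's tail until it lies square across the channel, pointing at the white mark, and leave the jars standing in their place.

Things in the scene. Friction and masses are not known exactly. Their poses are not given: they have to be found in the camera images.
- rack: Fixed wooden bead rack, base 74 x 334 x 10 mm (y -228 to +106). Origin: on the table, under the middle of the 90 mm gap between its two supports, where the jars stand. y runs along the channel (the bar is pushed to +y), z up. Near support y -225 to -45 mm, far support y +45 to +105 mm.
- near_mouth (a point): Gap-side end of the near support's channel, mid-width, on its floor (rack y -45, z 66 mm). The channel runs 180 mm to -y from here, 44 mm wide, between walls 8 mm thick and 10 mm high (tops at z 76 mm), open at both ends.
- end_stop (a point): Face of the end stop that closes the far support's channel, on the floor (rack y +95, z 65 mm). That channel is 52 mm wide, 50 mm long, wall tops at z 75 mm, stop top at z 83 mm.
- mark (a point): White mark, 14 mm wide, on the top and outside of the channel wall on the rack's +x side (rack 26, -161, 76 mm), opposite the catch's pivot.
- bar: Loose yellow plastic cover bar, 40 wide (x) x 240 long (y) x 20 mm thick, about 160 g. Origin: centre of its underside; +y to its nose. The last 12 mm is a smaller nose (30 wide, 10 thick); the tail, at y -120 mm, is square. At the start it lies on the near support only, drawn back, its tail overhanging that support's -y end by 40 to 90 mm.
- bar_home (a point): Point on the rack where the bar's origin lies when the bar is fully home: rack (0, -25, 66) mm. The nose is then at rack y +95 mm and the tail at y -145 mm. Axes as the rack's.
- catch (a joint): Angle of the red catch about its upright pivot, rad, growing counterclockwise from above. 0: arm points to the rack's -y, beside the channel; negative: away from the channel; +1.571 (its stop): square across the channel behind the bar's tail, pointing to the rack's +x at the mark. Light friction, stays where left; cannot close until the bar is home.
- catch_pivot (a point): On the catch's pivot axis, rack (-43, -161, 84) mm, mid-thickness of the arm. The catch is a flat red arm 18 mm wide, 12 mm thick (z 78 to 90 mm), reaching 70 mm from the pivot; closed, its side is 7 mm clear of the bar's tail.
- catch_peg (a point): Middle of the round red upright peg on the catch, 14 mm diameter, 25 mm tall (z 90 to 115 mm), 54 mm out from the pivot axis. Push or pinch this to turn the catch.
- jar0: Loose bead jar, 26 mm diameter, 50 mm tall, white cap, standing on the rack's 10 mm base in the gap between the supports, 6 mm below the bar's path. Origin: centre of its underside.
- jar1: Loose bead jar, 26 mm diameter, 50 mm tall, white cap, standing on the rack's 10 mm base in the gap between the supports, 6 mm below the bar's path. Origin: centre of its underside.
- jar2: Loose bead jar, 26 mm diameter, 50 mm tall, white cap, standing on the rack's 10 mm base in the gap between the supports, 6 mm below the bar's path. Origin: centre of its underside.
There are look-alikes about, which are no part of the job. Several things have the shape of the bar; the one meant has the colours described above.

How it is judged:
On the way, in this order (a step that is already met when the one before it is completed fails the run):
1. the bar lies flat across both supports, within 8 mm of fully home (y of bar in the frame of rack between -0.033 and -0.018 m and x of bar in the frame of rack between -0.008 and 0.008 m and z of bar in the frame of rack between 0.06 and 0.07 m and angle between bar's own z axis and vertical below 0.06 rad and angle between the y axis of bar and the y axis of rack, either way round below 0.08 rad), for 0.2 s.
2. the catch is turned across the channel, within 10 degrees of square (value of joint catch above 1.4 rad), for 0.2 s.
At the end, for the whole second after the job is handed in: The bar lies at rest and flat in both channels, within 8 mm of fully home against the end stop; the catch is across the channel behind its tail, within 10 degrees of square; the three jars stand upright, within 20 mm of where they were (all of step 1 and value of joint catch above 1.4 rad and linear speed of bar below 0.02 m/s and angle between each of jar0, jar1, jar2's own z axis and vertical below 0.2 rad and distance of each of jar0, jar1, jar2 from where it was at the start of the episode below 0.02 m); the robot touches nothing.
It fails at once if a jar is knocked over or taken out of the rack (angle between any of jar0, jar1, jar2's own z axis and vertical above 0.6 rad or distance of any of jar0, jar1, jar2 from where it was at the start of the episode above 0.05 m).
It also fails if it takes over 46 s, if anything falls off the work surface, if the arm or the gripper's body presses on something with over 40 N, if the wrist force passes 120 N, or if a joint passes its speed limit or range.

ROBOT

A 6-joint arm with a two-finger parallel gripper is mounted at the origin on the work surface. World frame = base frame: x ahead of the robot, y to its left, z up, the work surface at z = 0. Lengths are in m, angles in rad, forces in N, time in s.
With the tool pointing down it reaches from about 0.225 to 0.875 m from the base axis. Payload 3.4 kg.
Tool frame: the origin (TCP) lies where the fingers leave the gripper's body, on its centre line; the fingertips stand 73 mm ahead of it and the grasp point (between the pads) lies 54 mm ahead of it (manip.pinch_z is the distance from the TCP to the grasp point, in m); z points along the fingers, y is the line along which they close (so a half turn about z gives the same grasp; the last joint's range is limited). The gripper opens to 85 mm and grips with 20 to 120 N. Pads are 22 mm wide; open, the fingers measure 114 mm over their backs; the gripper's body (76 mm by 85 mm) begins 54 mm behind the grasp point. The pads swing forward as they close: fully open they stand 13 mm farther back than shut.
Start: joints at [1.089, 0.276, 1.505, -0, 1.361, -0.121], TCP at [0.203, 0.538, 0.304] pointing down, gripper open.
Joint ranges: [-2.89, 2.89], [-0.75, 2.08], [0.22, 2.7], [-1.18, 4.32], [0.11, 2.71], [-2.7, 2.7]. Speed limits (rad/s): [2.57, 2.57, 3.14, 3.14, 3.14, 3.14].

INTERFACE

Orientations are given as a unit quaternion [w, x, y, z].
In Python, from rig import readout, imaging, manip gives the robot as it stands. The module is installed in compiled form; this text tells all that it offers.
- The arm moves only by the tool servo_tool, never from a script. Its argument "moves" is a list of rows, each an object with "dp": the shift along the tool's x, y, z in units of 0.2 m (1.0 is 0.2 m), a list of three; "delta_rot": the turn, a rotation vector about the tool's x, y, z in units of 0.1 rad (1.0 is 0.1 rad), a list of three; "fingers": the opening, from 0 (shut) to 1 (fully open). In form: [{"dp": [dx, dy, dz], "delta_rot": [wx, wy, wz], "fingers": fingers}, ...]. A call has 1 to 5 rows; each row shifts and turns the commanded pose from where the row before left it, along the tool's axes as they then stand; what a row does not reach is not made up. A row lasts 1/10 s, in which the tool goes at most 50 mm and 8.59 degrees, less where a joint would pass 70% of its speed; a pose out of reach is approached as far as the arm can. A call with a number of a shift or a turn outside -1 to 1 is refused whole. A call with a gripper value outside its range is refused whole. The fingers move at their own pace and stop on an object; "force" is the grip in N (left out, the last holds). Time passes only in rows, so rows that do not move let the fingers close. It gives the time, the measured TCP pose, the force, the opening and the grip force at its end, in the units of the state.
- readout.get_state(): the state, without advancing time (a new reading comes with each control period).
- imaging.get_image(name): name is "scene" or "top"; returns (picture, depth): 480x640x3 uint8, red, green, blue; 480x640 float32, m along the optical axis (not along the pixel's ray), 0 where there is no reading.
- imaging.calibration(name): a dict with "intrinsics" (3x3 intrinsics, pixels), "R" (3x3) and "t" (3): a world point X has camera coordinates R X + t. Camera axes: x right, y down, z forward; pixel columns grow to the right and rows downward; lengths in m; the calibration is good to about 2 mm. A picture is of the moment at which its call begins. calibration takes no time and is no camera call.
- manip.sign_off(): hands the job in; it is judged then, once.
The state is a dict: "clock": time; "qpos": joint angles; "qd": joint speeds; "effort": joint torques, N m; "position": TCP position; "ee_rot": TCP orientation; "contact_force": force on the tool from outside, world axes, zero at the start; "moment": the same for the moment, N m; "width": finger opening in m; "gripper_force": force on a finger pad.
Only numpy, scipy, OpenCV 4.12 (cv2) and the standard library are available. Lean on these libraries where they do the work, as an engineer would, in place of code of your own. Each camera call takes 0.05 s, during which the arm holds its last target. There are 200 camera calls.

## Working session

There is one attempt and no reset: what is moved stays moved. The work goes in short steps, Python scripts to look and compute and a tool call to move; the robot and the scene stay as the last step left them, time stands still between calls to the robot, and variables do not carry over. Pictures are saved under pics/ and viewed, at most 10 in all, crops included, and the job is handed in when it is done.

Besides the shell and the picture viewer there is one more tool, called after "Emit:" in YAML: its name, and indented under it one key for each argument. servo_tool: Moves the arm, as the interface text tells. Its arguments: {"type":"object","properties":{"moves":{"type":"array"},"force":{"type":"number"}},"required":["moves"]}

```bash
mkdir -p pics; python3 - <<'E'
from rig import readout, imaging, manip
import cv2,numpy as np
s=readout.get_state();print(s['clock'],s['position'],s['ee_rot'],s['width'])
for n in("scene","top"):
    p,d=imaging.get_image(n);cv2.imwrite(f"pics/{n}0.png",p[:,:,::-1]);np.save(f"{n}d.npy",d);np.save(f"{n}p.npy",p)
    print(imaging.calibration(n))
E
```

```text
0.0 [0.20279673 0.53762489 0.30305502] [-2.75031536e-04  1.79422058e-01  9.83771779e-01 -8.58415607e-04] 0.08521793821737128
{'intrinsics': array([[445.70814591,   0.        , 319.68912038],
       [  0.        , 445.70814591, 240.99260521],
       [  0.        ,   0.        ,   1.        ]]), 'R': array([[ 0.05480934,  0.99840952, -0.01320457],
       [ 0.77007139, -0.05068504, -0.6359411 ],
       [-0.63559892,  0.02468705, -0.77162462]]), 't': array([-0.03167352, -0.32606712,  1.06303332])}
{'intrinsics': array([[602.77346701,   0.        , 313.41289481],
       [  0.        , 602.77346701, 233.31235818],
       [  0.        ,   0.        ,   1.        ]]), 'R': array([[ 0.02742332, -0.99948368,  0.01674323],
       [-0.99551449, -0.02882395, -0.09011146],
       [ 0.09054754, -0.01419697, -0.99579094]]), 't': array([-0.03883755,  0.55312246,  1.17970635])}
```

View pics/top0.png

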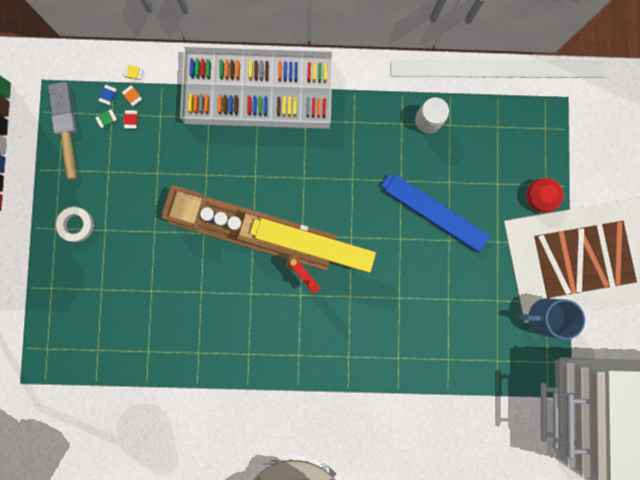

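View pics/scene0.png

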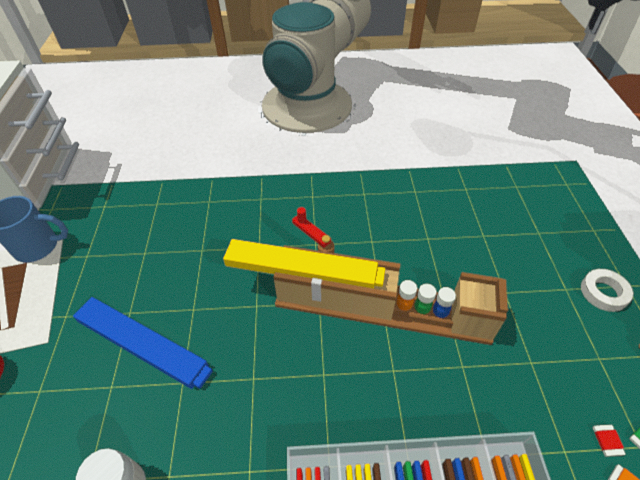

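The target bar is the yellow one at top px (315,245), with a narrow nose at the left, lying in the rack. The blue bar at (435,212) has the same shape but the wrong colour and lies on the mat. The end stop is at (180,205), the jars at (207–235,214–223), the mark at (304,227), and the catch runs from its pivot (293,262) to its tip (315,290). I'll measure these next and enlarge a crop.

```bash
cat > h.py <<'E'
from rig import readout, imaging, manip
import cv2,numpy as np
def cloud(n,p=None,d=None):
    if p is None: p,d=imaging.get_image(n)
    c=imaging.calibration(n);K,R,t=c['intrinsics'],c['R'],c['t']
    v,u=np.mgrid[:480,:640]
    X=np.stack([(u-K[0,2])/K[0,0]*d,(v-K[1,2])/K[1,1]*d,d],-1)
    X=(X-t)@R; X[d==0]=np.nan   # R^T(X-t)
    return X,cv2.cvtColor(p,cv2.COLOR_RGB2HSV),p
def rect(P): return cv2.minAreaRect((P[:,:2]*1000).astype(np.float32))
E
python3 - <<'E'
from h import *
for n in("scene","top"):
    X,H,p=cloud(n,np.load(n+"p.npy"),np.load(n+"d.npy"))
    h,s,v=H[...,0],H[...,1],H[...,2];z=X[...,2]
    reg=(X[...,0]>.25)&(X[...,0]<.65)&(X[...,1]>-.25)&(X[...,1]<.4)
    yel=reg&(h>23)&(h<33)&(s>150)&(z>.05)
    P=X[yel&(z>.078)];print(n,"yellow top",len(P),np.median(P[:,2]),rect(P))
    red=reg&((h<6)|(h>174))&(s>170)&(z>.07)
    P=X[red&(z<.1)&(z>.08)];print(" red arm",len(P),rect(P)); P=X[red&(z>.105)];print(" peg",len(P),np.mean(P,0))
    wood=reg&(h<23)&(s>60)&(z>.055)&(z<.095)&~red
    P=X[wood];print(" wood",len(P),rect(P), np.percentile(P[:,2],[5,50,95]))
    wh=reg&(s<60)&(v>150)&(z>.045)&(z<.1);P=X[wh]
    k,l,st,c=cv2.connectedComponentsWithStats(wh.astype(np.uint8))
    for i in range(1,k):
        if st[i,4]>15:print("  white",c[i],st[i,4],np.median(X[l==i],0))
p=np.load("topp.npy")[170:310,150:390,::-1]
cv2.imwrite("pics/crop0.png",cv2.resize(p,None,fx=3.3,fy=3.3,interpolation=2))
E
```

```text
scene yellow top 3737 0.08529197655413732 ((517.1751708984375, -16.715980529785156), (238.96893310546875, 68.6016616821289), 74.63212585449219)
 red arm 388 ((470.1893310546875, -7.173198699951172), (73.945556640625, 17.65868377685547), 40.88315963745117)
 peg 66 [ 0.45641885 -0.02054562  0.11194564]
 wood 4347 ((542.0137329101562, 107.60311126708984), (329.47564697265625, 110.8079605102539), 73.60554504394531) [0.05832699 0.06846698 0.08254723]
  white [316.08474576 280.96610169] 59 [ 0.56119033 -0.00335857  0.07580392]
  white [407.79411765 288.28151261] 238 [0.57146022 0.13169191 0.05926648]
  white [426.84016393 291.94672131] 244 [0.57931045 0.15816508 0.05910896]
  white [445.87234043 294.89787234] 235 [0.58664045 0.1845204  0.05917118]
top yellow top 2532 0.0863252400594133 ((527.7003784179688, -20.539710998535156), (238.7493896484375, 40.187618255615234), 75.15875244140625)
 red arm 250 ((467.29803466796875, -7.206573486328125), (70.6776351928711, 17.30729866027832), 40.284400939941406)
 peg 44 [ 0.45193265 -0.02088773  0.11532689]
 wood 2518 ((537.3928833007812, 107.79096984863281), (330.9878234863281, 117.7761459350586), 73.160400390625) [0.06270179 0.0730005  0.08467579]
  white [213.61654135 216.0112782 ] 266 [0.57897616 0.1723323  0.06012969]
  white [234.07633588 222.79389313] 131 [0.56661256 0.13159168 0.06038987]
  white [303.72972973 227.62162162] 37 [ 0.55909752 -0.00414943  0.07731218]
```

View pics/crop0.png

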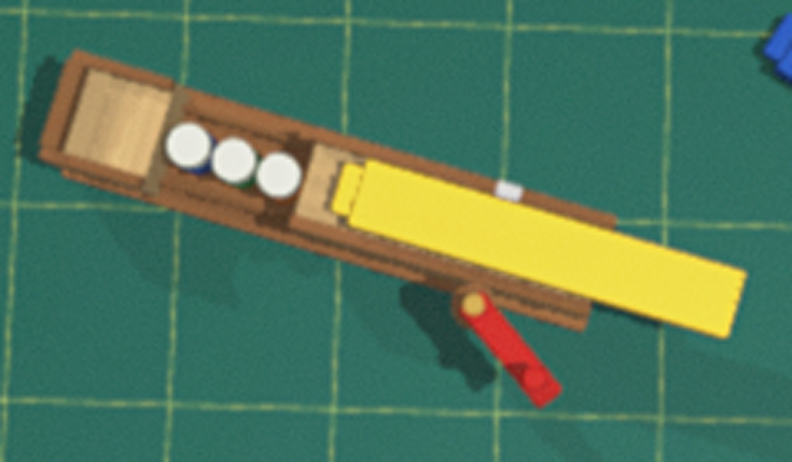

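```bash
python3 - <<'E'
from h import *
o=np.array([.578,.158]);ph=np.deg2rad(74.2);y=np.array([np.cos(ph),np.sin(ph)]);x=np.array([y[1],-y[0]])
for n in("scene","top"):
    X,H,p=cloud(n,np.load(n+"p.npy"),np.load(n+"d.npy"))
    h,s,v=H[...,0],H[...,1],H[...,2];z=X[...,2]
    L=(X[...,:2]-o)@np.stack([x,y],1)*1000
    wood=(h<22)&(s>60)&(z>.071)&(z<.079)&(abs(L[...,0])<60)&(abs(L[...,1])<260)
    lx,ly=L[wood].T
    print(n,"ymin/max",np.percentile(ly,[1,99]))
    for a in range(-230,110,20):
        m=(ly>a)&(ly<a+20)
        if m.sum()>3:
            q=lx[m];print(a,m.sum(),[np.round([q[g].min(),q[g].max()],1).tolist() for g in(q>10,q<-10) if g.sum()>1])
    yel=(h>23)&(h<33)&(s>150)&(z>.08)&(z<.09);B=L[yel&(abs(L[...,0])<60)]
    print("yellow",rect(B/1000))
s=readout.get_state();print(s['qpos'])
E
```

```text
scene ymin/max [-219.79929547  103.08615974]
-230 65 [[24.5, 32.8], [-27.1, -24.9]]
-210 98 [[23.9, 32.6], [-57.4, -25.4]]
-190 101 [[22.6, 32.4], [-40.4, -24.4]]
-170 136 [[22.7, 32.4], [-52.0, -25.1]]
-150 108 [[23.1, 31.6], [-45.7, -25.4]]
-130 105 [[22.4, 32.0], [-29.7, -26.0]]
-110 98 [[22.4, 31.4], [-30.6, -25.3]]
-90 128 [[21.5, 31.0], [-30.2, -21.4]]
-70 167 [[21.1, 31.0], [-30.6, -20.9]]
-50 49 [[20.6, 30.5], [-30.2, -21.1]]
30 39 [[24.9, 32.3], [-35.0, -26.7]]
50 158 [[23.2, 32.1], [-34.4, -26.1]]
70 154 [[23.6, 31.7], [-34.5, -26.5]]
90 161 [[10.3, 31.8], [-34.8, -10.2]]
yellow ((2.2681102752685547, -184.66787719726562), (42.038116455078125, 238.66519165039062), 1.1863332986831665)
top ymin/max [-221.86960405  102.82945602]
-230 57 [[23.0, 30.5], [-29.0, -19.2]]
-210 85 [[22.6, 30.8], [-29.3, -18.9]]
-190 84 [[22.5, 30.8], [-38.4, -19.3]]
-170 94 [[22.0, 29.1], [-55.8, -21.9]]
-150 81 [[22.1, 30.3], [-45.8, -22.4]]
-130 82 [[21.7, 29.6], [-30.3, -20.3]]
-110 81 [[21.5, 29.7], [-30.6, -20.6]]
-90 84 [[21.3, 29.0], [-30.9, -20.7]]
-70 80 [[20.5, 29.1], [-31.1, -10.1]]
-50 21 [[20.8, 28.4], [-31.4, -23.5]]
30 24 [[23.5, 29.0], [-35.1, -11.9]]
50 76 [[23.1, 30.1], [-35.6, -28.8]]
70 75 [[20.9, 29.9], [-36.1, -25.3]]
90 90 [[11.7, 29.8], [-36.2, -11.7]]
yellow ((0.2508563995361328, -185.48910522460938), (40.11300277709961, 238.7493896484375), 0.9587570428848267)
[ 1.08900763e+00  2.76530025e-01  1.50603311e+00 -3.22904533e-05
  1.36070797e+00 -1.20999030e-01]
```

The crop confirms the yellow bar, with its nose facing the jars, and the open red catch with its peg at crop px (535,378). The measured sizes are bar 239×40, arm 71×17 and peg radius 54 mm, which match the description. The rack origin is about (0.577, 0.159), with its y axis at 74.9°. I'll close the fingers and travel to behind the tail.

Emit:
servo_tool:
  moves:
    - {"dp": [0, 0, 0], "delta_rot": [0, 0, -0.98], "fingers": 0}
    - {"dp": [-0.115, -0.153, 0], "delta_rot": [0, 0, 0], "fingers": 0}
    - {"dp": [-0.115, -0.153, 0], "delta_rot": [0, 0, 0], "fingers": 0}
    - {"dp": [-0.115, -0.153, 0], "delta_rot": [0, 0, 0], "fingers": 0}
    - {"dp": [-0.115, -0.153, 0], "delta_rot": [0, 0, 0], "fingers": 0}
  force: 30

```text
clock: 0.6
position: [0.2601, 0.3944, 0.3034]
ee_rot: [-0.0, 0.131, 0.991, -0.0]
contact_force: [1.5, 0.6, 1.2]
width: 0.0122
gripper_force: 0.0
```

Emit:
servo_tool:
  moves:
    - {"dp": [-0.115, -0.153, 0], "delta_rot": [0, 0, 0], "fingers": 0}
    - {"dp": [-0.115, -0.153, 0], "delta_rot": [0, 0, 0], "fingers": 0}
    - {"dp": [-0.115, -0.153, 0], "delta_rot": [0, 0, 0], "fingers": 0}
    - {"dp": [-0.115, -0.153, 0], "delta_rot": [0, 0, 0], "fingers": 0}
    - {"dp": [-0.115, -0.153, 0], "delta_rot": [0, 0, 0], "fingers": 0}

```text
clock: 1.1
position: [0.3314, 0.2168, 0.3037]
ee_rot: [-0.0, 0.131, 0.991, -0.0]
contact_force: [0.4, 0.4, 0.3]
width: -0.0001
gripper_force: 0.0
```

Emit:
servo_tool:
  moves:
    - {"dp": [-0.115, -0.153, 0], "delta_rot": [0, 0, 0], "fingers": 0}
    - {"dp": [-0.115, -0.153, 0], "delta_rot": [0, 0, 0], "fingers": 0}
    - {"dp": [-0.115, -0.153, 0], "delta_rot": [0, 0, 0], "fingers": 0}
    - {"dp": [-0.115, -0.153, 0], "delta_rot": [0, 0, 0], "fingers": 0}
    - {"dp": [-0.115, -0.153, 0], "delta_rot": [0, 0, 0], "fingers": 0}

```text
clock: 1.6
position: [0.4027, 0.0391, 0.3037]
ee_rot: [-0.0, 0.131, 0.991, 0.0]
contact_force: [1.1, -0.0, -0.1]
width: 0.0001
gripper_force: 0.0
```

Emit:
servo_tool:
  moves:
    - {"dp": [-0.115, -0.153, 0], "delta_rot": [0, 0, 0], "fingers": 0}
    - {"dp": [-0.115, -0.153, 0], "delta_rot": [0, 0, 0], "fingers": 0}
    - {"dp": [-0.115, -0.153, 0], "delta_rot": [0, 0, 0], "fingers": 0}
    - {"dp": [-0.115, -0.153, 0], "delta_rot": [0, 0, 0], "fingers": 0}
    - {"dp": [-0.115, -0.153, 0], "delta_rot": [0, 0, 0], "fingers": 0}

```text
clock: 2.1
position: [0.4741, -0.1385, 0.3035]
ee_rot: [-0.0, 0.131, 0.991, 0.0]
contact_force: [0.7, 1.0, 0.1]
width: -0.0002
gripper_force: 0.0
```

Emit:
servo_tool:
  moves:
    - {"dp": [-0.11, -0.157, 0], "delta_rot": [0, 0, 0], "fingers": 0}
    - {"dp": [0, 0, 0.196], "delta_rot": [0, 0, 0], "fingers": 0}
    - {"dp": [0, 0, 0.196], "delta_rot": [0, 0, 0], "fingers": 0}
    - {"dp": [0, 0, 0.196], "delta_rot": [0, 0, 0], "fingers": 0}
    - {"dp": [0, 0, 0.196], "delta_rot": [0, 0, 0], "fingers": 0}

```text
clock: 2.6
position: [0.4867, -0.173, 0.1455]
ee_rot: [0.0, 0.131, 0.991, 0.0]
contact_force: [-0.1, -0.5, -0.4]
width: 0.0001
gripper_force: 0.0
```

Emit:
servo_tool:
  moves:
    - {"dp": [0, 0, 0], "delta_rot": [0, 0, 0], "fingers": 0}

```text
clock: 2.7
position: [0.4835, -0.1713, 0.1423]
ee_rot: [-0.006, 0.131, 0.991, 0.002]
contact_force: [-1.2, -0.2, 0.6]
width: 0.0004
gripper_force: 0.0
```

```bash
cat >> h.py <<'E'
O=np.array([.5769,.1588]);PH=np.deg2rad(74.9);Y=np.array([np.cos(PH),np.sin(PH)]);XX=np.array([Y[1],-Y[0]])
def rk(P): return (np.asarray(P)[...,:2]-O)@np.stack([XX,Y],1)*1000
E
python3 - <<'E'
from h import *
s=readout.get_state();print(s['position'],rk(s['position']),s['qpos'])
X,H,p=cloud("scene");cv2.imwrite("pics/s1.png",cv2.resize(p[150:400,150:550,::-1],None,fx=2,fy=2))
E
```

```text
[ 0.48348747 -0.171278    0.14232276] [  -4.20043371 -343.01566376] [-4.76225387e-01  3.35636200e-01  1.86604397e+00  1.00628173e-04
  9.52275086e-01 -1.78405742e+00]
```

View pics/s1.png

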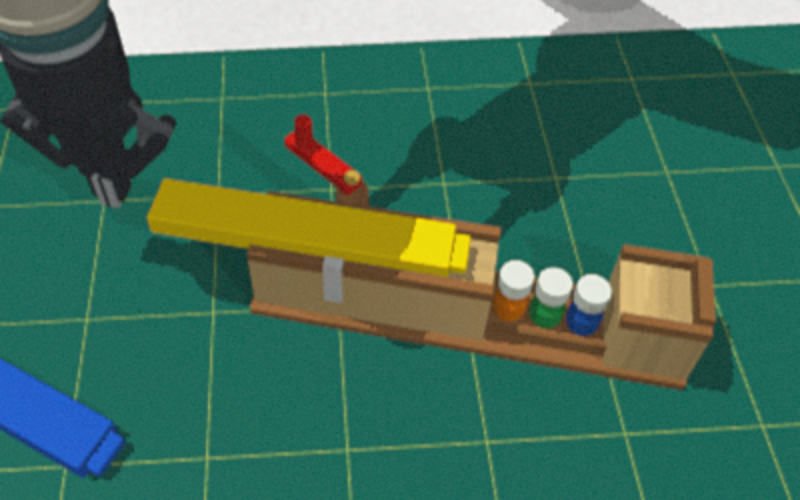

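The picture shows the closed fingers just behind the bar's tail (crop px (110,195) against the tail at (155,205)), with jars and catch untouched. I'll let the arm settle and then push.

Emit:
servo_tool:
  moves:
    - {"dp": [0, 0, 0], "delta_rot": [0, 0, 0], "fingers": 0}
    - {"dp": [0, 0, 0], "delta_rot": [0, 0, 0], "fingers": 0}

```text
clock: 2.95
position: [0.4885, -0.1736, 0.1492]
ee_rot: [0.002, 0.131, 0.991, -0.001]
contact_force: [-0.2, 0.1, -1.4]
width: 0.0002
gripper_force: 0.0
```

Emit:
servo_tool:
  moves:
    - {"dp": [0, 0.02, 0], "delta_rot": [0, 0, 0], "fingers": 0}
    - {"dp": [0, 0.02, 0], "delta_rot": [0, 0, 0], "fingers": 0}
    - {"dp": [0, 0.02, 0], "delta_rot": [0, 0, 0], "fingers": 0}
    - {"dp": [0, 0.02, 0], "delta_rot": [0, 0, 0], "fingers": 0}
    - {"dp": [0, 0.02, 0], "delta_rot": [0, 0, 0], "fingers": 0}

```text
clock: 3.45
position: [0.4924, -0.1532, 0.1472]
ee_rot: [0.0, 0.131, 0.991, 0.0]
contact_force: [-0.5, 0.6, 0.1]
width: 0.0002
gripper_force: 0.0
```

Emit:
servo_tool:
  moves:
    - {"dp": [0, 0.02, 0], "delta_rot": [0, 0, 0], "fingers": 0}
    - {"dp": [0, 0.02, 0], "delta_rot": [0, 0, 0], "fingers": 0}
    - {"dp": [0, 0.02, 0], "delta_rot": [0, 0, 0], "fingers": 0}
    - {"dp": [0, 0.02, 0], "delta_rot": [0, 0, 0], "fingers": 0}
    - {"dp": [0, 0.02, 0], "delta_rot": [0, 0, 0], "fingers": 0}

```text
clock: 3.95
position: [0.4975, -0.1341, 0.1471]
ee_rot: [0.0, 0.131, 0.991, -0.0]
contact_force: [-0.5, -0.2, 0.0]
width: -0.0
gripper_force: 0.5
```

```bash
cat >> h.py <<'E'
def bar(n="top"):
    X,H,p=cloud(n);h,s,z=H[...,0],H[...,1],X[...,2]
    L=rk(X);m=(h>20)&(h<33)&(s>150)&(z>.075)&(z<.1)&(abs(L[...,0])<60)&(L[...,1]>-330)&(L[...,1]<130)
    P=L[m];print(n,"bar",rect(P/1000),"y",np.percentile(P[:,1],[.5,99.5]),"z",np.percentile(z[m],[10,50,90]))
    for i in range(3): pass
    return X,H,p
E
python3 - <<'E'
from h import *
s=readout.get_state();print(s['position'],rk(s['position']),s['contact_force'])
X,H,p=bar();cv2.imwrite("pics/t2.png",cv2.resize(p[170:310,150:390,::-1],None,fx=3.3,fy=3.3))
E
```

```text
[ 0.49752932 -0.13413352  0.14706124] [  -0.31971123 -303.49571983] [-0.46417455 -0.16164337  0.03021848]
top bar ((0.42137908935546875, -156.82894897460938), (42.02214431762695, 213.1511993408203), 0.04149245098233223) y [-258.24474787  -52.09751152] z [0.08281868 0.08607684 0.08905853]
```

View pics/t2.png

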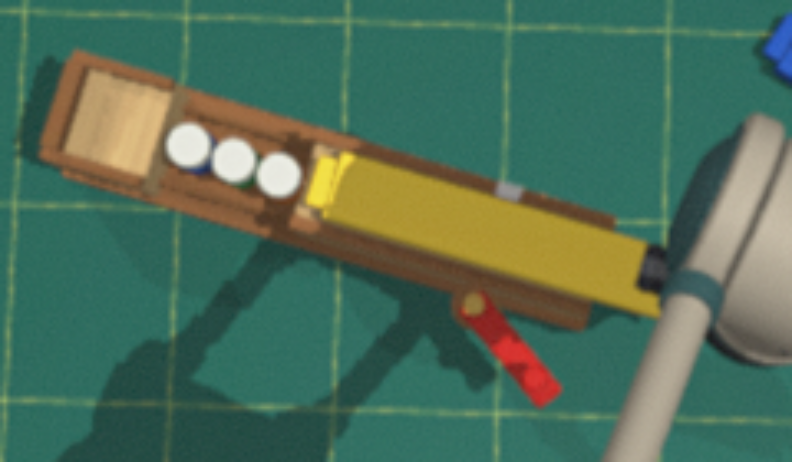

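The bar is being pushed and is straight in the channel (nose at crop px (320,180), rack y ≈ -51). I'll keep going.

Emit:
servo_tool:
  moves:
    - {"dp": [0, 0.04, 0], "delta_rot": [0, 0, 0], "fingers": 0}
    - {"dp": [0, 0.04, 0], "delta_rot": [0, 0, 0], "fingers": 0}
    - {"dp": [0, 0.04, 0], "delta_rot": [0, 0, 0], "fingers": 0}
    - {"dp": [0, 0.04, 0], "delta_rot": [0, 0, 0], "fingers": 0}
    - {"dp": [0, 0.04, 0], "delta_rot": [0, 0, 0], "fingers": 0}

```text
clock: 4.5
position: [0.508, -0.0949, 0.1471]
ee_rot: [-0.0, 0.131, 0.991, 0.0]
contact_force: [-0.5, -0.2, -0.3]
width: 0.0001
gripper_force: 0.4
```

Emit:
servo_tool:
  moves:
    - {"dp": [0, 0.04, 0], "delta_rot": [0, 0, 0], "fingers": 0}
    - {"dp": [0, 0.04, 0], "delta_rot": [0, 0, 0], "fingers": 0}
    - {"dp": [0, 0.03, 0], "delta_rot": [0, 0, 0], "fingers": 0}
    - {"dp": [0, 0.03, 0], "delta_rot": [0, 0, 0], "fingers": 0}
    - {"dp": [0, 0.03, 0], "delta_rot": [0, 0, 0], "fingers": 0}

```text
clock: 5.0
position: [0.5168, -0.0625, 0.1471]
ee_rot: [0.0, 0.131, 0.991, 0.0]
contact_force: [0.4, -0.7, -0.5]
width: 0.0003
gripper_force: 0.4
```

```bash
python3 - <<'E'
from h import *
s=readout.get_state();print(s['position'],rk(s['position']),s['contact_force'])
X,H,p=bar();bar("scene")
E
```

```text
[ 0.51679951 -0.0624774   0.1471017 ] [  -0.38162076 -229.29372402] [ 0.40375532 -0.65499727 -0.45981088]
top bar ((-0.3115215301513672, -70.92869567871094), (187.73672485351562, 63.30171585083008), 81.79196166992188) y [-156.5622645    21.17503836] z [0.08312395 0.08621499 0.08925828]
scene bar ((-10.878885269165039, -94.78228759765625), (239.3171844482422, 71.36699676513672), 89.7464599609375) y [-212.38304155   23.3152141 ] z [0.08012681 0.0851897  0.08654762]
```

Emit:
servo_tool:
  moves:
    - {"dp": [0, 0.03, 0], "delta_rot": [0, 0, 0], "fingers": 0}
    - {"dp": [0, 0.03, 0], "delta_rot": [0, 0, 0], "fingers": 0}
    - {"dp": [0, 0.03, 0], "delta_rot": [0, 0, 0], "fingers": 0}
    - {"dp": [0, 0.03, 0], "delta_rot": [0, 0, 0], "fingers": 0}
    - {"dp": [0, 0.03, 0], "delta_rot": [0, 0, 0], "fingers": 0}

```text
clock: 5.6
position: [0.5246, -0.0334, 0.1471]
ee_rot: [-0.0, 0.131, 0.991, 0.0]
contact_force: [-0.0, -1.4, 1.1]
width: 0.0
gripper_force: 0.5
```

Emit:
servo_tool:
  moves:
    - {"dp": [0, 0.025, 0], "delta_rot": [0, 0, 0], "fingers": 0}
    - {"dp": [0, 0.025, 0], "delta_rot": [0, 0, 0], "fingers": 0}
    - {"dp": [0, 0.025, 0], "delta_rot": [0, 0, 0], "fingers": 0}
    - {"dp": [0, 0.025, 0], "delta_rot": [0, 0, 0], "fingers": 0}
    - {"dp": [0, 0, 0], "delta_rot": [0, 0, 0], "fingers": 0}

```text
clock: 6.1
position: [0.5299, -0.0139, 0.1471]
ee_rot: [0.0, 0.131, 0.991, 0.0]
contact_force: [0.5, 0.3, 0.1]
width: 0.0004
gripper_force: 0.0
```

```bash
python3 - <<'E'
from h import *
s=readout.get_state();print(s['position'],rk(s['position']),s['contact_force'])
X,H,p=bar();bar("scene");cv2.imwrite("pics/t3.png",cv2.resize(p[170:310,150:390,::-1],None,fx=3.3,fy=3.3))
E
```

```text
[ 0.52986397 -0.0138724   0.1471082 ] [  -0.43005502 -178.96357714] [0.49316699 0.28236172 0.07624988]
top bar ((-4.579654693603516, -47.21742248535156), (243.80540466308594, 56.340049743652344), 83.39110565185547) y [-87.16250806  72.85720917] z [0.08296639 0.08613873 0.08909955]
scene bar ((1.9747982025146484, -47.393089294433594), (244.11875915527344, 66.47752380371094), 83.40428924560547) y [-163.30201554   72.72803916] z [0.08038773 0.08526266 0.08658446]
```

View pics/t3.png

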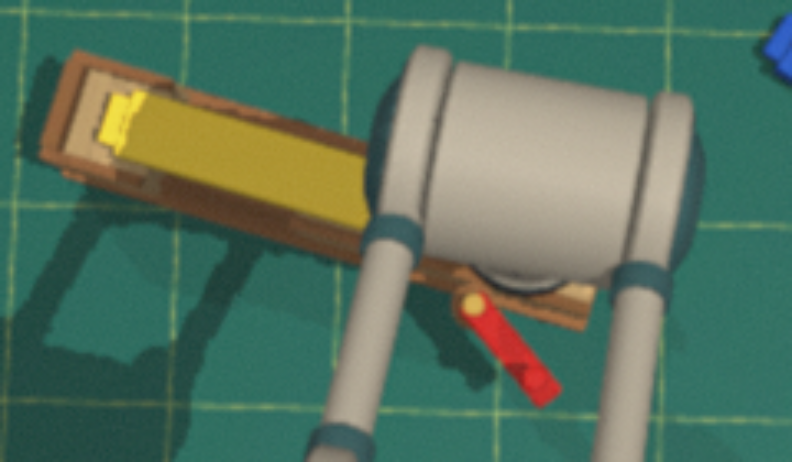

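The nose is inside the far channel (crop px (115,120), rack y ≈ 73), about 21 mm short of home. I'll push slowly now.

Emit:
servo_tool:
  moves:
    - {"dp": [0, 0.02, 0], "delta_rot": [0, 0, 0], "fingers": 0}
    - {"dp": [0, 0.02, 0], "delta_rot": [0, 0, 0], "fingers": 0}
    - {"dp": [0, 0.02, 0], "delta_rot": [0, 0, 0], "fingers": 0}
    - {"dp": [0, 0.015, 0], "delta_rot": [0, 0, 0], "fingers": 0}
    - {"dp": [0, 0.01, 0], "delta_rot": [0, 0, 0], "fingers": 0}

```text
clock: 6.7
position: [0.5342, 0.0021, 0.1471]
ee_rot: [0.0, 0.131, 0.991, -0.0]
contact_force: [-0.6, -1.1, -0.1]
width: -0.0
gripper_force: 0.6
```

Emit:
servo_tool:
  moves:
    - {"dp": [0, 0.01, 0], "delta_rot": [0, 0, 0], "fingers": 0}
    - {"dp": [0, 0, 0], "delta_rot": [0, 0, 0], "fingers": 0}

```text
clock: 6.9
position: [0.5347, 0.0041, 0.1471]
ee_rot: [0.0, 0.131, 0.991, 0.0]
contact_force: [0.3, 1.1, -0.7]
width: 0.0003
gripper_force: 0.0
```

Emit:
servo_tool:
  moves:
    - {"dp": [0, 0.01, 0], "delta_rot": [0, 0, 0], "fingers": 0}
    - {"dp": [0, 0, 0], "delta_rot": [0, 0, 0], "fingers": 0}

```text
clock: 7.1
position: [0.5352, 0.0058, 0.1471]
ee_rot: [0.0, 0.131, 0.991, 0.0]
contact_force: [0.0, -0.9, 0.1]
width: 0.0
gripper_force: 0.1
```

```bash
python3 - <<'E'
from h import *
s=readout.get_state();print(s['position'],rk(s['position']),s['contact_force'])
bar();bar("scene")
E
```

```text
[0.53515126 0.00584893 0.14707183] [  -0.46281843 -158.54580721] [ 0.0392596  -0.8705798   0.07782779]
top bar ((-6.3760762214660645, -35.83262634277344), (264.1570739746094, 52.49017333984375), 83.9206314086914) y [-58.02940662  94.27540291] z [0.08265073 0.08584388 0.08885897]
scene bar ((4.108463287353516, -24.822608947753906), (47.147518157958984, 240.36997985839844), 0.16027958691120148) y [-143.06485584   93.76624181] z [0.07995503 0.0850392  0.08656259]
```

Emit:
servo_tool:
  moves:
    - {"dp": [0, 0.01, 0], "delta_rot": [0, 0, 0], "fingers": 0}
    - {"dp": [0, 0, 0], "delta_rot": [0, 0, 0], "fingers": 0}

```text
clock: 7.4
position: [0.5353, 0.0063, 0.1471]
ee_rot: [-0.0, 0.13, 0.991, -0.002]
contact_force: [-1.0, -5.5, 0.5]
width: -0.0001
gripper_force: 2.8
```

The force has risen to 5.5 N and forward motion has stopped, so the bar is home against the stop. I'll back off, rise, move over the peg and turn the tool.

Emit:
servo_tool:
  moves:
    - {"dp": [0, -0.06, 0], "delta_rot": [0, 0, 0], "fingers": 0}
    - {"dp": [0, 0, -0.15], "delta_rot": [0, 0, 0], "fingers": 0}
    - {"dp": [0, 0, -0.2], "delta_rot": [0, 0, 0], "fingers": 0}
    - {"dp": [0.18, -0.09, 0], "delta_rot": [0, 0, 0], "fingers": 0.5}
    - {"dp": [0.18, -0.09, 0], "delta_rot": [0, 0, 0], "fingers": 0.5}

```text
clock: 7.9
position: [0.4542, -0.0206, 0.2184]
ee_rot: [0.002, 0.131, 0.991, 0.0]
contact_force: [-1.0, -1.0, -0.1]
width: 0.0282
gripper_force: 0.0
```

Emit:
servo_tool:
  moves:
    - {"dp": [0, 0, 0], "delta_rot": [0, 0, 1], "fingers": 0.5}
    - {"dp": [0, 0, 0], "delta_rot": [0, 0, 1], "fingers": 0.5}
    - {"dp": [0, 0, 0], "delta_rot": [0, 0, 1], "fingers": 0.5}
    - {"dp": [0, 0, 0], "delta_rot": [0, 0, 1], "fingers": 0.5}
    - {"dp": [0, 0, 0], "delta_rot": [0, 0, 1], "fingers": 0.5}

```text
clock: 8.4
position: [0.4535, -0.0203, 0.2172]
ee_rot: [0.0, 0.374, 0.927, 0.0]
contact_force: [-0.1, 0.0, -0.4]
width: 0.0428
gripper_force: 0.0
```

Emit:
servo_tool:
  moves:
    - {"dp": [0, 0, 0], "delta_rot": [0, 0, 1], "fingers": 0.5}
    - {"dp": [0, 0, 0], "delta_rot": [0, 0, 1], "fingers": 0.5}
    - {"dp": [0, 0, 0], "delta_rot": [0, 0, 1], "fingers": 0.5}
    - {"dp": [0, 0, 0], "delta_rot": [0, 0, 1], "fingers": 0.5}
    - {"dp": [0, 0, 0], "delta_rot": [0, 0, 1], "fingers": 0.5}

```text
clock: 8.9
position: [0.4535, -0.0202, 0.2171]
ee_rot: [-0.0, 0.592, 0.806, 0.0]
contact_force: [0.4, -0.3, -0.7]
width: 0.0425
gripper_force: 0.0
```

Emit:
servo_tool:
  moves:
    - {"dp": [0, 0, 0], "delta_rot": [0, 0, 1], "fingers": 0.5}
    - {"dp": [0, 0, 0], "delta_rot": [0, 0, 1], "fingers": 0.5}
    - {"dp": [0, 0, 0], "delta_rot": [0, 0, 1], "fingers": 0.5}
    - {"dp": [0, 0, 0], "delta_rot": [0, 0, 1], "fingers": 0.5}
    - {"dp": [0, 0, 0], "delta_rot": [0, 0, 1], "fingers": 0.5}

```text
clock: 9.4
position: [0.4535, -0.0202, 0.2171]
ee_rot: [-0.0, 0.773, 0.634, 0.0]
contact_force: [-0.5, -0.3, 0.0]
width: 0.0425
gripper_force: 0.0
```

Emit:
servo_tool:
  moves:
    - {"dp": [0, 0, 0], "delta_rot": [0, 0, 1], "fingers": 0.5}
    - {"dp": [0, 0, 0], "delta_rot": [0, 0, 1], "fingers": 0.5}
    - {"dp": [0, 0, 0], "delta_rot": [0, 0, 1], "fingers": 0.5}
    - {"dp": [0, 0, 0], "delta_rot": [0, 0, 1], "fingers": 0.5}
    - {"dp": [0, 0, 0], "delta_rot": [0, 0, 1], "fingers": 0.5}

```text
clock: 9.9
position: [0.4535, -0.0202, 0.2171]
ee_rot: [-0.0, 0.906, 0.423, 0.0]
contact_force: [0.0, 0.4, 0.4]
width: 0.0427
gripper_force: 0.0
```

Emit:
servo_tool:
  moves:
    - {"dp": [0, 0, 0], "delta_rot": [0, 0, 0.9], "fingers": 0.5}
    - {"dp": [0, 0, 0], "delta_rot": [0, 0, 0.9], "fingers": 0.5}
    - {"dp": [0, 0, 0], "delta_rot": [0, 0, 0], "fingers": 0.5}
    - {"dp": [0, 0, 0], "delta_rot": [0, 0, 0], "fingers": 0.5}
    - {"dp": [0, 0, 0], "delta_rot": [0, 0, 0], "fingers": 0.5}

```text
clock: 10.4
position: [0.4536, -0.0202, 0.2171]
ee_rot: [-0.0, 0.939, 0.343, 0.0]
contact_force: [0.0, -0.2, 0.5]
width: 0.0425
gripper_force: 0.0
```

```bash
python3 - <<'E'
from h import *
from scipy.spatial.transform import Rotation as Ro
s=readout.get_state();print(s['position'],s['width'],s['qpos'])
R=Ro.from_quat(np.roll(s['ee_rot'],-1)).as_matrix();print(R)
t=np.array([.4525,-.0203,.093+.073]);print("to go units",R.T@(t-s['position'])/.2)
X,H,p=bar("scene")
m=((H[...,0]<6)|(H[...,0]>174))&(H[...,1]>170)&(X[...,2]>.105)&(abs(X[...,0]-.45)<.05)&(abs(X[...,1]+.02)<.05)
print(m.sum(),X[m].mean(0) if m.any() else 0)
E
```

```text
[ 0.45357224 -0.02016034  0.21709739] 0.04245927612204112 [-1.98090221e-01  1.65377785e-01  1.88797120e+00  3.70055406e-04
  1.08818343e+00  6.72827233e-01]
[[ 7.65030800e-01  6.43993679e-01  1.23600190e-04]
 [ 6.43993624e-01 -7.65030794e-01  3.09518335e-04]
 [ 2.93885803e-04 -1.57193325e-04 -9.99999944e-01]]
to go units [-0.00462627 -0.00287822  0.25548604]
scene bar ((0.6315078735351562, -36.70420837402344), (265.5557861328125, 66.76619720458984), 83.8491439819336) y [-158.69312127   93.6234931 ] z [0.08010319 0.08507386 0.08661545]
67 [ 0.45643662 -0.02045916  0.11185322]
```

Emit:
servo_tool:
  moves:
    - {"dp": [0, 0, 0.1], "delta_rot": [0, 0, 0], "fingers": 0.5}
    - {"dp": [0, 0, 0.1], "delta_rot": [0, 0, 0], "fingers": 0.5}
    - {"dp": [0, 0, 0.055], "delta_rot": [0, 0, 0], "fingers": 0.5}
    - {"dp": [0, 0, 0], "delta_rot": [0, 0, 0], "fingers": 0}
    - {"dp": [0, 0, 0], "delta_rot": [0, 0, 0], "fingers": 0}
  force: 25

```text
clock: 10.95
position: [0.4539, -0.0201, 0.1663]
ee_rot: [-0.0, 0.94, 0.342, 0.0]
contact_force: [-1.7, 0.5, -0.4]
width: 0.0146
gripper_force: 0.6
```

Emit:
servo_tool:
  moves:
    - {"dp": [0, 0, 0], "delta_rot": [0, 0, 0], "fingers": 0}
    - {"dp": [0, 0, 0], "delta_rot": [0, 0, 0], "fingers": 0}
    - {"dp": [0, 0, 0], "delta_rot": [0, 0, 0], "fingers": 0}

```text
clock: 11.25
position: [0.4539, -0.0201, 0.1665]
ee_rot: [0.0, 0.94, 0.342, 0.0]
contact_force: [-0.7, -0.3, -1.8]
width: 0.0131
gripper_force: 25.5
```

The peg is held (13 mm opening, 25 N). I'll turn the catch along its arc, with the tool turning along with it.

Emit:
servo_tool:
  moves:
    - {"dp": [0.00135, 0.027, 0], "delta_rot": [0, 0, -1], "fingers": 0}
    - {"dp": [0.00135, 0.027, 0], "delta_rot": [0, 0, -1], "fingers": 0}
    - {"dp": [0.00135, 0.027, 0], "delta_rot": [0, 0, -1], "fingers": 0}
    - {"dp": [0.00135, 0.027, 0], "delta_rot": [0, 0, -1], "fingers": 0}
    - {"dp": [0.00135, 0.027, 0], "delta_rot": [0, 0, -1], "fingers": 0}

```text
clock: 11.75
position: [0.4755, -0.0347, 0.1664]
ee_rot: [-0.001, 0.825, 0.565, 0.001]
contact_force: [-0.5, 5.0, -1.0]
width: 0.0129
gripper_force: 25.6
```

Emit:
servo_tool:
  moves:
    - {"dp": [0.00135, 0.027, 0], "delta_rot": [0, 0, -1], "fingers": 0}
    - {"dp": [0.00135, 0.027, 0], "delta_rot": [0, 0, -1], "fingers": 0}
    - {"dp": [0.00135, 0.027, 0], "delta_rot": [0, 0, -1], "fingers": 0}
    - {"dp": [0.00135, 0.027, 0], "delta_rot": [0, 0, -1], "fingers": 0}
    - {"dp": [0.00135, 0.027, 0], "delta_rot": [0, 0, -1], "fingers": 0}

```text
clock: 12.25
position: [0.5013, -0.0371, 0.1663]
ee_rot: [-0.002, 0.659, 0.752, 0.001]
contact_force: [-1.9, 6.7, 1.2]
width: 0.0132
gripper_force: 25.7
```

Emit:
servo_tool:
  moves:
    - {"dp": [0.00135, 0.027, 0], "delta_rot": [0, 0, -1], "fingers": 0}
    - {"dp": [0.00135, 0.027, 0], "delta_rot": [0, 0, -1], "fingers": 0}
    - {"dp": [0.00135, 0.027, 0], "delta_rot": [0, 0, -1], "fingers": 0}
    - {"dp": [0.00135, 0.027, 0], "delta_rot": [0, 0, -1], "fingers": 0}
    - {"dp": [0.00135, 0.027, 0], "delta_rot": [0, 0, -1], "fingers": 0}

```text
clock: 12.75
position: [0.5249, -0.0269, 0.1663]
ee_rot: [-0.003, 0.453, 0.892, 0.001]
contact_force: [-3.8, 6.0, 3.8]
width: 0.0129
gripper_force: 25.9
```

```bash
python3 - <<'E'
from h import *
s=readout.get_state();g=rk(s['position'])-[-43,-161];print(s['position'],g,np.hypot(*g),np.arctan2(g[0],-g[1]),s['contact_force'],s['moment'])
E
```

```text
[ 0.52489863 -0.0269404   0.16625454] [ 41.18031381 -31.8738678 ] 52.074578194675624 0.9121066867069085 [-3.84933971  5.98026975  3.77805393] [ 0.94615501  0.73652998 -0.02896053]
```

Emit:
servo_tool:
  moves:
    - {"dp": [0.00135, 0.027, 0], "delta_rot": [0, 0, -1], "fingers": 0}
    - {"dp": [0.00135, 0.027, 0], "delta_rot": [0, 0, -1], "fingers": 0}
    - {"dp": [0.00135, 0.027, 0], "delta_rot": [0, 0, -1], "fingers": 0}
    - {"dp": [0.00135, 0.027, 0], "delta_rot": [0, 0, -1], "fingers": 0}
    - {"dp": [0.00135, 0.027, 0], "delta_rot": [0, 0, -1], "fingers": 0}

```text
clock: 13.25
position: [0.5409, -0.0068, 0.1662]
ee_rot: [-0.004, 0.218, 0.976, 0.001]
contact_force: [-7.7, 3.3, 4.9]
width: 0.0131
gripper_force: 26.1
```

Emit:
servo_tool:
  moves:
    - {"dp": [0.00135, 0.027, 0], "delta_rot": [0, 0, -1], "fingers": 0}
    - {"dp": [0.001, 0.014, 0], "delta_rot": [0, 0, -0.5], "fingers": 0}
    - {"dp": [0, 0, 0], "delta_rot": [0, 0, 0], "fingers": 0}

```text
clock: 13.55
position: [0.5436, 0.0008, 0.1662]
ee_rot: [-0.004, 0.145, 0.989, 0.001]
contact_force: [-7.2, 3.0, 4.3]
width: 0.0127
gripper_force: 26.1
```

```bash
python3 - <<'E'
from h import *
s=readout.get_state();g=rk(s['position'])-[-43,-161];print(s['position'],g,np.hypot(*g),np.arctan2(g[0],-g[1]),s['contact_force'],s['moment'],s['width'])
E
```

```text
[0.54358099 0.00077233 0.16620209] [51.99832339 -0.25114289] 51.99892987064771 1.565966537634954 [-7.22731523  3.02231978  4.28770612] [0.51461438 1.07455035 0.00279766] 0.01269781737146274
```

Emit:
servo_tool:
  moves:
    - {"dp": [0, 0.012, 0], "delta_rot": [0, 0, -0.2], "fingers": 0}
    - {"dp": [0, 0, 0], "delta_rot": [0, 0, 0], "fingers": 0}

```text
clock: 13.75
position: [0.5438, 0.0014, 0.1662]
ee_rot: [-0.004, 0.135, 0.991, -0.001]
contact_force: [-8.4, -2.2, 5.7]
width: 0.0128
gripper_force: 26.1
```

The catch is against its stop: the tool advanced only 0.6 of 2.4 mm and the force reversed. I'll release straight, without pushing sideways, and rise.

Emit:
servo_tool:
  moves:
    - {"dp": [0, 0, 0], "delta_rot": [0, 0, 0], "fingers": 0.35}
    - {"dp": [0, 0, 0], "delta_rot": [0, 0, 0], "fingers": 0.35}
    - {"dp": [0, 0, 0], "delta_rot": [0, 0, 0], "fingers": 0.35}
    - {"dp": [0, 0, -0.1], "delta_rot": [0, 0, 0], "fingers": 0.35}
    - {"dp": [0, 0, -0.2], "delta_rot": [0, 0, 0], "fingers": 0.35}

```text
clock: 14.25
position: [0.5459, 0.0018, 0.224]
ee_rot: [-0.003, 0.136, 0.991, 0.0]
contact_force: [0.0, -0.3, 0.6]
width: 0.03
gripper_force: 0.0
```

Emit:
servo_tool:
  moves:
    - {"dp": [0, 0, -0.2], "delta_rot": [0, 0, 0], "fingers": 0.35}
    - {"dp": [0.2, 0, -0.1], "delta_rot": [0, 0, 0], "fingers": 0.35}
    - {"dp": [0.24, 0, 0], "delta_rot": [0, 0, 0], "fingers": 0.35}
    - {"dp": [0.24, 0, 0], "delta_rot": [0, 0, 0], "fingers": 0.35}
    - {"dp": [0, 0, 0], "delta_rot": [0, 0, 0], "fingers": 0.35}

```text
clock: 14.75
position: [0.41, 0.0397, 0.2858]
ee_rot: [-0.003, 0.135, 0.991, 0.0]
contact_force: [0.6, 0.2, 0.4]
width: 0.0297
gripper_force: 0.0
```

Emit:
servo_tool:
  moves:
    - {"dp": [0, -0.24, 0], "delta_rot": [0, 0, 0], "fingers": 0.35}
    - {"dp": [0, -0.24, 0], "delta_rot": [0, 0, 0], "fingers": 0.35}
    - {"dp": [0, -0.24, 0], "delta_rot": [0, 0, 0], "fingers": 0.35}
    - {"dp": [0, 0, 0], "delta_rot": [0, 0, 0], "fingers": 0.35}
    - {"dp": [0, 0, 0], "delta_rot": [0, 0, 0], "fingers": 0.35}

```text
clock: 15.25
position: [0.3781, -0.1017, 0.2863]
ee_rot: [0.001, 0.138, 0.99, 0.0]
contact_force: [-1.0, 1.1, 0.2]
width: 0.03
gripper_force: 0.0
```

```bash
python3 - <<'E'
from h import *
X,H,p=bar("top");bar("scene");cv2.imwrite("pics/t4.png",cv2.resize(p[170:310,150:390,::-1],None,fx=3.3,fy=3.3))
m=((H[...,0]<6)|(H[...,0]>174))&(H[...,1]>170)&(X[...,2]>.075)&(X[...,2]<.1)
L=rk(X);m&=(abs(L[...,0])<110)&(abs(L[...,1]+161)<90);print("arm",m.sum(),rect(L[m]/1000))
p,_=imaging.get_image("scene");cv2.imwrite("pics/s4.png",cv2.resize(p[150:400,150:550,::-1],None,fx=2,fy=2))
E
```

```text
top bar ((-0.23957061767578125, -35.88543701171875), (261.7953796386719, 64.38703155517578), 83.73621368408203) y [-144.85450264   93.73682922] z [0.08284267 0.08608703 0.08908148]
scene bar ((1.2807693481445312, -37.34907531738281), (266.9793395996094, 67.3249282836914), 82.90723419189453) y [-159.25726071   93.6116217 ] z [0.07998698 0.08510652 0.08668153]
arm 252 ((-9.982181549072266, -160.59854125976562), (67.6998519897461, 18.536956787109375), 0.7283121943473816)
```

View pics/t4.png

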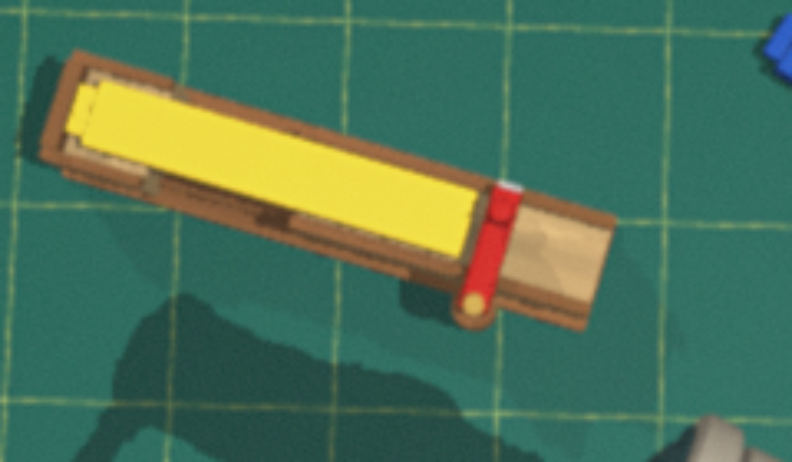

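View pics/s4.png

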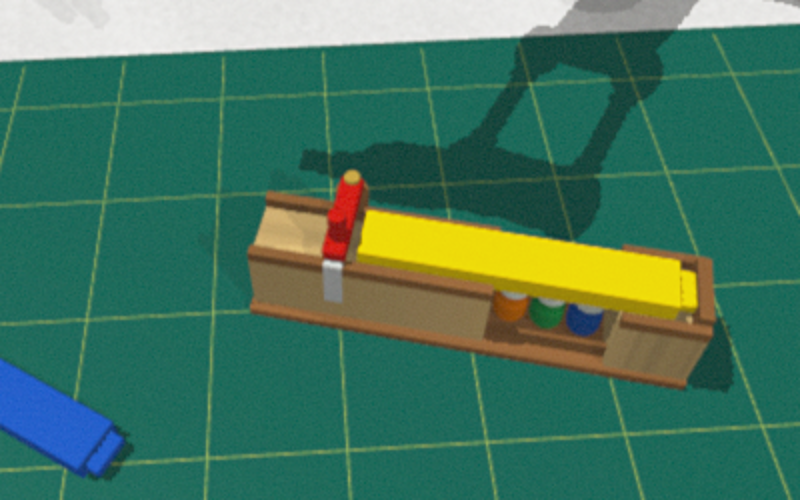

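The pictures show the bar flat across both supports, with its nose against the stop (top crop px (75,110), rack y from -145 to +94). The catch is square across the channel, pointing at the mark (505,190), and the jars stand under the bar. The robot is clear, so I'm handing in.

```bash
python3 -c "
from rig import manip
print(manip.sign_off())"
```

```text
the job is handed in; nothing more can be done
None
```

The bar is home against the end stop, the catch lies square across the channel at the mark, the jars are standing in place, and the job is handed in; no verdict came back.

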